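Close the tea box: fold the lid over and tuck it under the lip

TASK

With the fingertips, push the open lid of the ceramic tea box over until it lies flat, then, keeping it pressed down, push it forward by its brass bar until its front edge is fully home beneath the dark steel lip, so that it stays shut when you let go. Be gentle, do not pinch the lid or touch its cork lining, and lift nothing: leave the bowl, caddy, cup, scoop, whisk and whisk stand where they stand.

Things in the scene. Friction and masses are not known exactly. Their poses are not given: they have to be found in the camera images.
- tea_box: Fixed off-white ceramic box, top face 60 mm above the table. Origin on the table; the box spans x=-62 to 68, y=+-60 mm about it. Its +x runs from the hinge side (nearer the robot) to the lip and is the way the lid folds, then slides; +z up. The hinge axis lies at x=-45 mm (plus lid_slide). Steel cheeks stand 12 mm above the top at y=+-57, x=-55 to -21 mm.
- lid (a joint): Lid angle (rad): 0 flat over the box, 1.57 upright, up to 2.1 leaning back away from the lip; starts 1.45 to 1.95. A weak spring lifts it: let go flat but not tucked, it rises to about 0.8; about 2 N on its outer side near the bar holds it down. Tucked, it rests against the lip's underside at about 0.03.
- lid_slide (a joint): Slide of hinge and lid along the box's +x (m): 0 drawn back, 0.014 at the stop, fully home. Starts 0 to 0.002, needs about 4 N, stays where left. At 0 the flat lid's front edge is 3 mm short of the lip; at 0.014 it is 11 mm beneath. The lid enters only when within about 0.02 rad of flat; otherwise it strikes the lip.
- hinge (a point): Centre of the brass hinge pin (8 mm thick, along the box's y), on the hinge axis, 64.5 mm above the table; moves with lid_slide. Axes as the box's.
- bar (a point): Foot of the push bar's hinge-side face, mid-width, on the lid's outer surface 60 mm from the hinge axis; moves with the lid. The brass bar is 60 mm long (along the box's y), 8 mm deep (60 to 68 mm from the axis) and stands 5 mm out of the surface. Pushing this face along +x slides the flat lid home.
- lid_edge (a point): Middle of the lid's front edge on its outer surface, 88 mm from the hinge axis. The lid is a dark wood board 100 mm wide (along the box's y), 4 mm thick, 4 to 88 mm from the hinge axis, its mid-plane through the axis. The outer side faces away from the lip when upright, up when flat.
- lip_edge (a point): Middle of the free edge of the dark steel retaining lip, at its underside, 69 mm above the table, at x=46 mm of the box. The lip is 104 mm wide: an overhang 3 mm thick, top 72 mm above the table, from x=46 mm to a wall at x=62 to 67 mm of the box.
- lid_lining: Cork lining on the inner side of the lid, 80 x 96 mm and 2 mm thick; origin on the hinge axis. The fingers must not touch it.
- bowl: Loose speckled beige bowl, 120 mm across the rim, 72 mm high; origin at the centre of its underside.
- caddy: Loose round steel tea caddy, 74 mm across, 86 mm high; origin at the centre of its underside.
- whisk_stand: Loose carved wooden whisk stand, 68 mm across, 82 mm high; origin at the centre of its underside.
- whisk: Loose bamboo whisk standing on its 26 mm thick handle, 106 mm high, tines 48 mm across; origin at the centre of its underside.
- cup: Loose blue cup, 72 mm across, 62 mm high; origin at the centre of its underside.
- scoop: Loose bamboo scoop lying flat, 180 mm long, 10 mm wide, 13 mm high at most; origin under the middle of its stem.

How it is judged:
By the outcome, as a careful person would: the job done as asked, in the order asked, and still so for the second after the job is handed in, with the robot touching nothing.
It also fails if it takes over 38 s, if anything falls off the work surface, if the arm or the gripper's body presses on something with over 40 N, if the wrist force passes 120 N, or if a joint passes its speed limit or range.

ROBOT

A 6-joint arm with a two-finger parallel gripper is mounted at the origin on the work surface. World frame = base frame: x ahead of the robot, y to its left, z up, the work surface at z = 0. Lengths are in mm, angles in rad, forces in N, time in s.
With the tool pointing down it reaches from about 300 to 775 mm from the base axis. Payload 14.6 kg.
Tool frame: the origin (TCP) lies midway between the tips of the shut fingers; the grasp point (between the pads) lies 19 mm behind it (arm.hold_point_z is the distance from the TCP to the grasp point, in mm); y points along the fingers, x is the direction in which the jaws open and shut, and the axes are right-handed (so a half turn about y gives the same grasp; the last joint's range is limited). The gripper opens to 94 mm and grips with 3 to 60 N. Pads are 16 mm wide; open, the fingers measure 119 mm over their backs; the gripper's body (75 mm by 177 mm) begins 78 mm behind the grasp point.
Start: joints at [1.084, 0.3, 1.521, -0, 1.321, -0.067], TCP at [224.164, 502.235, 205.446] pointing down, gripper open.
Joint ranges: [-3.03, 3.03], [-0.79, 2.21], [0.23, 2.52], [-1.04, 4.18], [0, 3.07], [-2.55, 2.55]. Speed limits (rad/s): [2.22, 2.22, 2.57, 3.14, 3.14, 3.14].

INTERFACE

Orientations are given as a rotation vector (axis times angle).
In Python, from cell import arm gives the robot as it stands. The module is installed in compiled form; this text tells all that it offers.
- The arm moves only by the tool arm_command, never from a script. Its argument "steps" is one flat list of numbers, 7 for each row, row after row: the turn, a rotation vector about the tool's x, y, z in rad, then the shift along the tool's x, y, z in cm, then the finger opening in cm, from 0 to 9.4. In form: [ax, ay, az, tx, ty, tz, grip, ax, ay, az, tx, ty, tz, grip, ...]. A call has 1 to 10 rows; each row shifts and turns the commanded pose from where the row before left it, along the tool's axes as they then stand; what a row does not reach is not made up. A row lasts 1/8 s, in which the tool goes at most 62.5 mm and 10.7 degrees, less where a joint would pass 70% of its speed; a pose out of reach is approached as far as the arm can. A call with a gripper value outside its range is refused whole. The fingers move at their own pace and stop on an object; "newtons" is the grip in N (left out, the last holds). Time passes only in rows, so rows that do not move let the fingers close. It gives the time, the measured TCP pose, the force and the opening at its end, in the units of the state.
- arm.read_state(): the state, without advancing time (a new reading comes with each control period).
- arm.grab_frame(name): name is "scene" or "side" or "wrist"; returns the picture (400x640x3 uint8, red, green, blue); there is no depth.
- arm.get_calibration(name): a dict with "fx", "fy", "cx", "cy" (pixels), "world_from_camera" (4x4, takes a point from camera to world coordinates). Camera axes: x right, y down, z forward; pixel columns grow to the right and rows downward; lengths in mm; the calibration is good to about 2 mm. A picture is of the moment at which its call begins: read the wrist's pose just before it. get_calibration takes no time and is no camera call; for the wrist camera it gives the pose at the moment of the call.
- arm.close_job(): hands the job in, once; it reports no verdict.
The state is a dict: "time_s": time; "qpos": joint angles; "joint_velocities": joint speeds; "effort": joint torques, N m; "ee_pos": TCP position; "tool_rot": TCP orientation; "force": force on the tool from outside, world axes, zero at the start; "torque": the same for the moment, N m; "gripper_width": opening from 0.0 (shut) to 1.0 (fully open).
Only numpy, scipy, OpenCV 4.12 (cv2) and the standard library are available. Lean on these libraries where they do the work, as an engineer would, in place of code of your own. Each camera call takes 0.05 s, during which the arm holds its last target.

## Working session

There is one attempt and no reset: what is moved stays moved. The work goes in short steps, Python scripts to look and compute and a tool call to move; the robot and the scene stay as the last step left them, time stands still between calls to the robot, and variables do not carry over. Pictures are saved under pics/ and viewed, and the job is handed in when it is done.

Besides the shell and the picture viewer there is one more tool, called after "Emit:" by a JSON object that holds its "api" and its "payload", one argument or row to a line. arm_command: Moves the arm, as the interface text tells. Its arguments: {"type":"object","properties":{"steps":{"type":"array","items":{"type":"number"}},"newtons":{"type":"number"}},"required":["steps"]}

```bash
mkdir -p pics; python3 - <<'E'
from cell import arm
import cv2,numpy as np
s=arm.read_state();print(s)
for n in ("scene","side","wrist"):
    c=arm.get_calibration(n);print(n,c['fx'],c['fy'],c['cx'],c['cy'],np.round(c['world_from_camera'],3).tolist())
    cv2.imwrite(f"pics/{n}0.png",arm.grab_frame(n)[:,:,::-1])
E
```

```text
{'time_s': 0.0, 'qpos': array([ 1.08440156e+00,  3.00493026e-01,  1.52158127e+00,  1.94303352e-05,
        1.32070812e+00, -6.66424714e-02]), 'joint_velocities': array([ 0.00084082,  0.001684  ,  0.00205628, -0.00160842,  0.00105893,
       -0.00042362]), 'effort': array([-3.63433232e-03, -5.31800151e+01, -3.52734053e+01,  7.06392643e-02,
        2.44160666e-02, -6.64644745e-05]), 'ee_pos': array([224.03882737, 502.01062613, 204.8742293 ]), 'tool_rot': array([-1.37960418, -0.89390259,  0.89562575]), 'force': array([-0.07019457, -0.45884635, -0.41432132]), 'torque': array([ 0.00484547, -0.00472164, -0.0182638 ]), 'gripper_width': 0.9991630773413779}
scene 449.35184509777383 449.35184509777383 327.8046321917277 197.58677085116966 [[0.136, 0.537, -0.832, 1733.697], [0.991, -0.071, 0.117, -140.121], [0.004, -0.84, -0.542, 830.95], [0.0, 0.0, 0.0, 1.0]]
side 478.14915625780117 478.14915625780117 312.22207817223875 203.37522661469436 [[0.954, -0.182, 0.239, 293.481], [-0.3, -0.62, 0.725, -900.4], [0.016, -0.763, -0.646, 878.194], [0.0, 0.0, 0.0, 1.0]]
wrist 314.8624714198932 314.8624714198932 315.5094767312962 203.34518462264768 [[0.409, 0.88, 0.24, 153.473], [0.912, -0.394, -0.109, 532.585], [-0.002, 0.264, -0.965, 383.224], [0.0, 0.0, 0.0, 1.0]]
```

View pics/scene0.png

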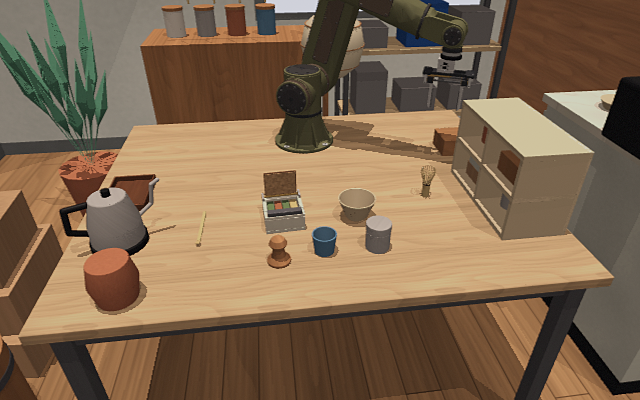

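View pics/side0.png

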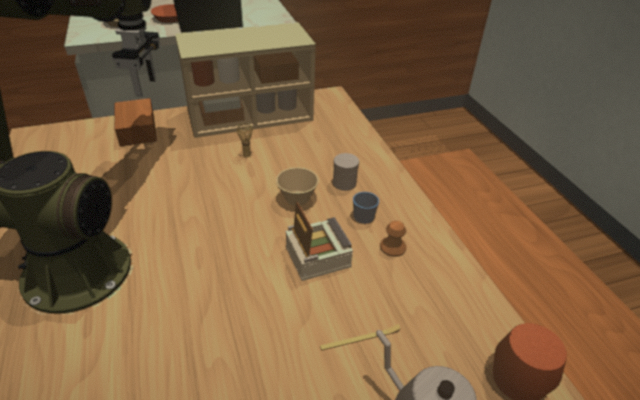

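View pics/wrist0.png

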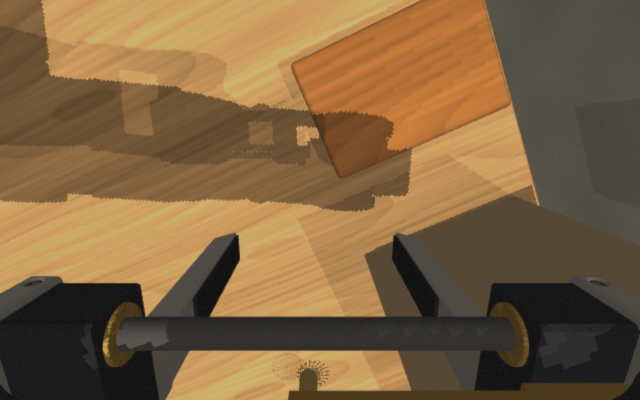

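```bash
python3 - <<'E'
import cv2
from scipy.spatial.transform import Rotation as R
print(R.from_rotvec([-1.37960418, -0.89390259,  0.89562575]).as_matrix().round(3))
a=cv2.imread("pics/scene0.png")[160:245,245:345];cv2.imwrite("pics/s0c.png",cv2.resize(a,None,fx=7,fy=7,interpolation=cv2.INTER_CUBIC))
a=cv2.imread("pics/side0.png")[195:285,270:370];cv2.imwrite("pics/d0c.png",cv2.resize(a,None,fx=6.5,fy=6.5,interpolation=cv2.INTER_CUBIC))
E
```

```text
[[ 0.408 -0.001 -0.913]
 [ 0.913 -0.001  0.408]
 [-0.001 -1.     0.   ]]
```

View pics/s0c.png

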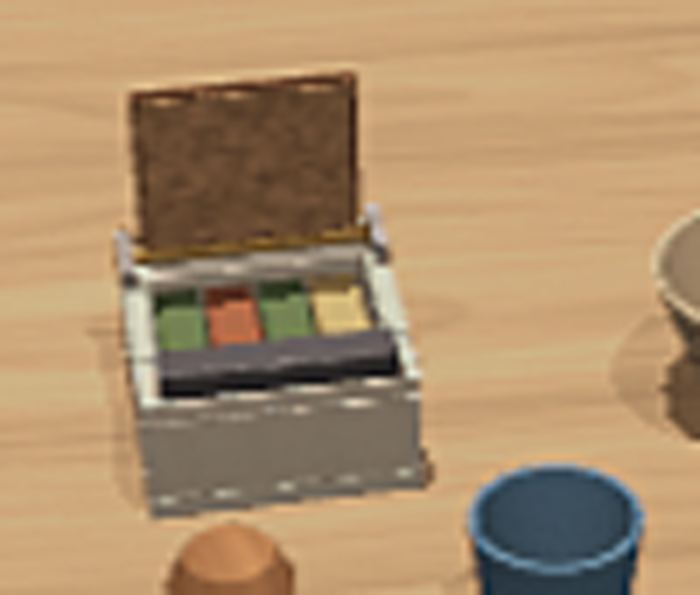

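View pics/d0c.png

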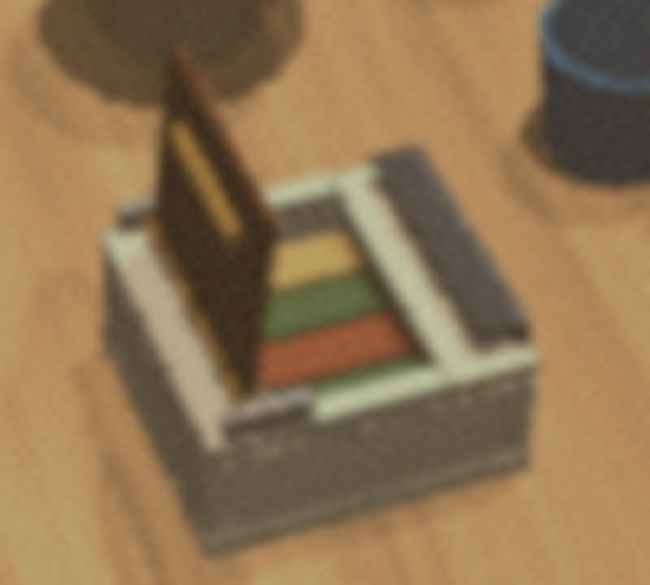

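```bash
cat > h.py <<'E'
import numpy as np,cv2
from scipy.optimize import least_squares
from cell import arm
def proj(n,P,c=None):
    c=c or arm.get_calibration(n);T=np.linalg.inv(np.array(c['world_from_camera']));q=T[:3,:3]@np.asarray(P,float)+T[:3,3]
    return np.array([c['fx']*q[0]/q[2]+c['cx'],c['fy']*q[1]/q[2]+c['cy']])
def b2w(p,P):
    x,y,w=p[:3];c,s=np.cos(w),np.sin(w);return np.array([x+c*P[0]-s*P[1],y+s*P[0]+c*P[1],P[2]])
def lidp(r,off,y,th,s=0):  # off: + toward outer
    return [-45+s+r*np.cos(th)-off*np.sin(th),y,64.5+r*np.sin(th)+off*np.cos(th)]
E
python3 - <<'E'
from h import *
S=lambda u,v:np.array([(u+.5)/7-.5+245,(v+.5)/7-.5+160])
D=lambda u,v:np.array([(u+.5)/6.5-.5+270,(v+.5)/6.5-.5+195])
box=[('scene',S(148,402),(68,-60,60)),('scene',S(420,378),(68,60,60)),('scene',S(155,515),(68,-60,0)),('scene',S(425,485),(68,60,0)),
('side',D(215,448),(-62,-60,60)),('side',D(208,550),(-62,-60,0)),('side',D(532,355),(68,-60,60)),('side',D(525,468),(68,-60,0)),('side',D(108,235),(-62,60,60)),('side',D(105,335),(-62,60,0))]
lid=[('scene',S(130,93),(88,0,-50)),('scene',S(356,73),(88,0,50)),('side',D(270,235),(88,2,-50)),('side',D(175,55),(88,0,50)),('side',D(182,125),(64,4,30)),('side',D(235,238),(64,4,-30))]
C={n:arm.get_calibration(n) for n in('scene','side')}
def f(p,use=('scene','side')):
    r=[]
    for n,u,P in box:
        if n in use:r.append(proj(n,b2w(p,P),C[n])-u)
    for n,u,(a,o,y) in lid:
        if n in use:r.append(proj(n,b2w(p,lidp(a,o,y,p[3])),C[n])-u)
    return np.concatenate(r)
for use in(('scene','side'),('scene',),('side',)):
    o=least_squares(f,[550,0,0,1.6],args=(use,),x_scale=[100,100,1,1]);print(use,o.x,np.abs(o.fun).max().round(2),o.fun.round(1))
E
```

```text
('scene', 'side') [ 5.65907463e+02 -1.17502326e+02  6.29103204e-02  1.45335904e+00] 1.65 [-0.7  1.3  0.7  0.2 -0.2  1.3  0.4  1.  -1.1  0.2 -0.1  1.6  1.4  0.5
  0.7  0.2 -1.3 -0.8 -0.3  0.9  0.2  1.   0.6  0.8 -0.3 -1.6 -0.1 -1.4
 -0.9  1.2 -0.2  0.4]
('scene',) [ 5.61007416e+02 -1.17793214e+02  6.49184834e-02  1.46410865e+00] 0.74 [-0.7  0.3  0.5 -0.7 -0.3  0.3  0.2 -0.   0.   0.1  0.4 -0.2]
('side',) [ 5.66626128e+02 -1.17151407e+02  6.11001865e-02  1.45344259e+00] 1.74 [-0.9 -0.   0.1  1.4  1.6  0.4  0.9  0.1 -1.  -0.9 -0.1  0.7 -0.1 -1.7
  0.2 -1.6 -0.7  1.   0.   0.2]
```

Emit:
{"api": "arm_command", "payload": {
  "steps": [0, -0.161, 0, 0, -1.5, 0, 0, 0, -0.161, 0, 0, -1.5, 0, 0, 0, -0.162, 0, 0, -1.5, 0, 0],
  "newtons": 10
}}

```text
time_s: 0.52
ee_pos: [224.1, 502.1, 250.7]
tool_rot: [-1.176, -1.26, 1.261]
force: [-0.3, 0.3, 0.6]
gripper_width: 0.72
```

Emit:
{"api": "arm_command", "payload": {
  "steps": [0, 0, 0, -4.56, -0.1, -1.26, 0, 0, 0, 0, -4.56, -0.1, -1.26, 0, 0, 0, 0, -4.56, -0.1, -1.26, 0, 0, 0, 0, -4.56, -0.1, -1.26, 0, 0, 0, 0, -4.56, -0.1, -1.26, 0, 0, 0, 0, -4.56, -0.1, -1.26, 0, 0, 0, 0, -4.56, -0.1, -1.26, 0, 0, 0, 0, -4.56, -0.1, -1.26, 0, 0, 0, 0, -4.56, -0.1, -1.26, 0, 0, 0, 0, -4.56, -0.1, -1.26, 0]
}}

```text
time_s: 1.78
ee_pos: [379.3, 53.7, 260.5]
tool_rot: [-1.178, -1.257, 1.256]
force: [1.2, 0.3, 0.7]
gripper_width: 0.004
```

Emit:
{"api": "arm_command", "payload": {
  "steps": [0, 0, 0, -4.56, 0, -1.26, 0, 0, 0, 0, -4.56, 0, -1.26, 0, 0, 0, 0, -4.56, 0, -1.26, 0, 0, 0, 0, -4.56, 0, -1.26, 0, 0, 0, 0, 0, 0, 0, 0]
}}

```text
time_s: 2.4
ee_pos: [441.3, -125.6, 259.7]
tool_rot: [-1.178, -1.253, 1.254]
force: [0.8, 0.9, 0.3]
gripper_width: 0.004
```

```bash
python3 - <<'E'
from h import *
s=arm.read_state();print(s['ee_pos'],s['tool_rot'],s['qpos'],s['time_s'])
c=arm.get_calibration('wrist');np.save('w1.npy',np.array(c['world_from_camera']));print(c['fx'])
a=arm.grab_frame('wrist')[:,:,::-1];cv2.imwrite('pics/w1.png',a)
E
```

```text
[ 441.32009963 -125.60656399  259.73947493] [-1.17844741 -1.25327235  1.25441231] [-3.57042590e-01  5.46956067e-02  1.68235231e+00 -1.55853656e-04
  1.40588832e+00 -1.98892921e+00] 2.4
314.8624714198932
```

View pics/w1.png

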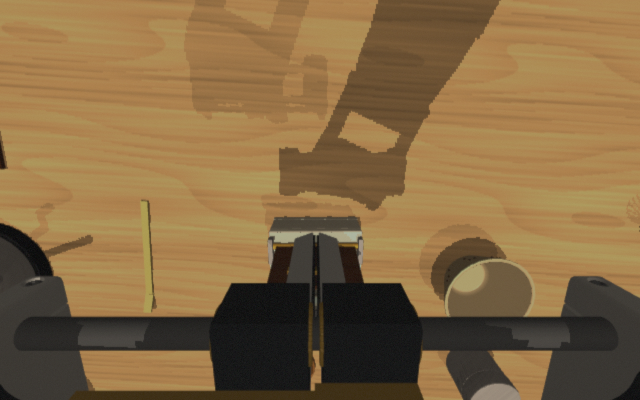

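```bash
python3 - <<'E'
import cv2
a=cv2.imread("pics/w1.png")[205:295,255:375];cv2.imwrite("pics/w1c.png",cv2.resize(a,None,fx=6,fy=6,interpolation=cv2.INTER_CUBIC))
E
```

```text
(no output)
```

View pics/w1c.png

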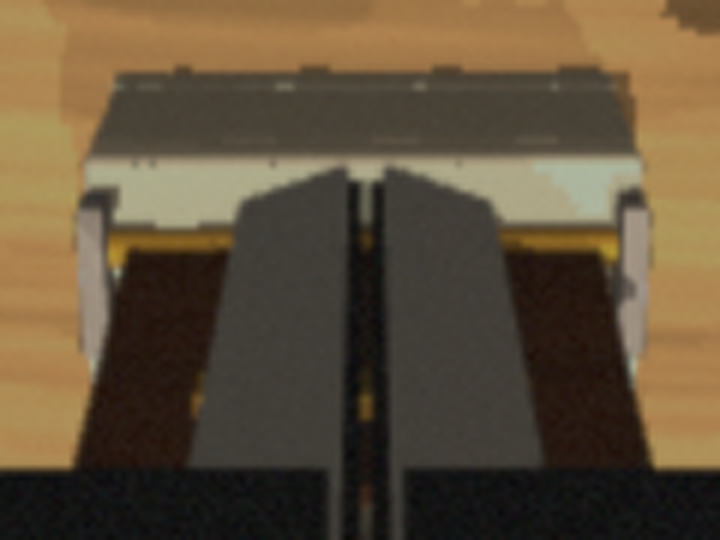

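```bash
cat > fit.py <<'E'
from h import *
C=arm.get_calibration('wrist');C['world_from_camera']=np.load('w1.npy')
W=lambda u,v:np.array([(u+.5)/6-.5+255,(v+.5)/6-.5+205])
pts=[(W(87,157),(-62,-60,60)),(W(640,157),(-62,60,60)),(W(117,77),(-62,-60,0)),(W(631,75),(-62,60,0))]
f=lambda p:np.concatenate([proj('w',b2w(p,P),C)-u for u,P in pts])
o=least_squares(f,[564,-117,.06],x_scale=[100,100,1]);print(o.x,o.fun.round(2))
for Q in [(-45,0,64.5),(-43,0,64.5)]: print(proj('w',b2w(o.x,Q),C), 'hinge v meas',(243.5/6-.5+205))
E
python3 fit.py
```

```text
[ 5.65418946e+02 -1.18540906e+02  6.12475300e-02] [-0.13  0.44  1.82  0.28  0.74 -0.52 -2.67 -0.33]
[316.03184523 244.89232479] hinge v meas 245.08333333333334
[316.03400768 246.34941453] hinge v meas 245.08333333333334
```

```bash
cat > plan.py <<'E'
from h import *
from scipy.spatial.transform import Rotation as R
BOX=np.array([565.3,-118.3,.062])
def tgt(th,t,r=50,gap=0,s=0,y=0):
    K=np.array(lidp(r,2+gap,y,th,s)); f=np.array([np.cos(t),0,np.sin(t)])
    return b2w(BOX,K-8*f)
def rot(t):
    X=np.array([0,1,0.]);Y=np.array([np.sin(t),0,-np.cos(t)])
    return R.from_euler('z',BOX[2])*R.from_matrix(np.stack([X,Y,np.cross(X,Y)],1))
def rel(p0,R0,p1,R1):  # turn rotvec, shift (cm) in R0 axes, in R1 axes
    return (R0.inv()*R1).as_rotvec().round(3),(R0.inv().apply(p1-p0)/10).round(2),(R1.inv().apply(p1-p0)/10).round(2)
def cur():
    s=arm.read_state();return s['ee_pos'],R.from_rotvec(s['tool_rot']),s
E
python3 - <<'E'
from plan import *
p,r,s=cur()
t=.6
print(tgt(1.455,t,gap=20),tgt(1.455,t))
print(rel(p,r,tgt(1.455,t,gap=20),rot(t)))
E
```

```text
[ 497.75156932 -122.49337719  112.1898447 ] [ 517.57946084 -121.26247031  109.87909032]
(array([-0.601, -0.   ,  0.001]), array([-0.18, 14.76, -5.69]), array([-0.17, 15.39,  3.66]))
```

Tilt first, then shift in the tilted axes, to a standoff 20 mm behind the lid.

Emit:
{"api": "arm_command", "payload": {
  "steps": [-0.15, 0, 0, 0, 0, 0, 0, -0.15, 0, 0, 0, 0, 0, 0, -0.15, 0, 0, 0, 0, 0, 0, -0.15, 0, 0, 0, 0, 0, 0, 0, 0, 0, 0, 3, 0.73, 0, 0, 0, 0, -0.17, 3, 0.73, 0, 0, 0, 0, 0, 3, 0.73, 0, 0, 0, 0, 0, 3, 0.73, 0, 0, 0, 0, 0, 3, 0.73, 0, 0, 0, 0, 0, 0, 0, 0]
}}

```text
time_s: 3.7
ee_pos: [497.8, -115.3, 119.5]
tool_rot: [-1.588, -1.683, 0.903]
force: [0.2, -0.3, -0.3]
gripper_width: 0.002
```

```bash
python3 - <<'E'
from plan import *
p,r,s=cur()
t=.6
print(s['qpos'],p,r.as_matrix().round(3)[:,1],s['force'],rel(p,r,tgt(1.455,t),rot(t)))
C=arm.get_calibration('wrist');
a=arm.grab_frame('wrist')[:,:,::-1];cv2.imwrite('pics/w2.png',a)
b=arm.grab_frame('side')[:,:,::-1];b=cv2.resize(b[150:300,240:420],None,fx=4,fy=4,interpolation=cv2.INTER_CUBIC);cv2.imwrite('pics/d2.png',b)
E
```

```text
[-0.4408263   0.07646316  2.13234655  0.60979664  0.47958598 -2.55333042] [ 497.79983668 -115.31312525  119.53932571] [ 0.554  0.031 -0.832] [ 0.22475659 -0.25895654 -0.29237647] (array([-0.012, -0.001, -0.003]), array([-0.71,  1.88, -1.08]), array([-0.72,  1.89, -1.05]))
```

View pics/w2.png

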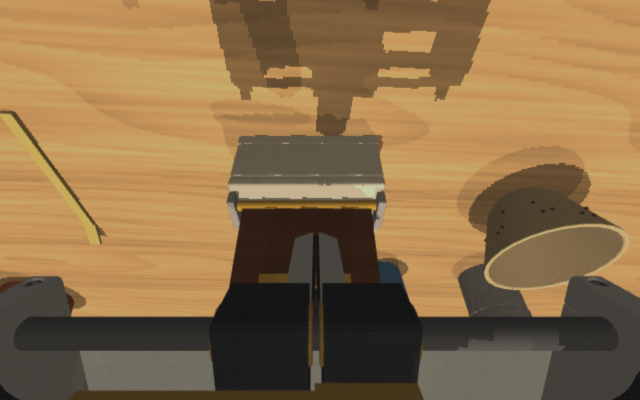

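View pics/d2.png

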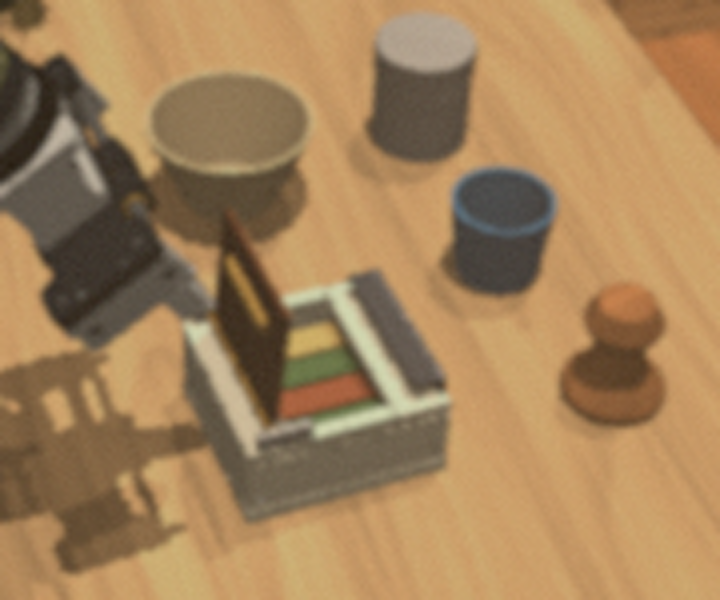

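Emit:
{"api": "arm_command", "payload": {
  "steps": [0.1, 0, 0, 0, 0, 0, 0, 0.1, 0, 0, 0, 0, 0, 0, 0.09, 0, 0, 0, 0, 0, 0, 0, 0, 0, 0, 0, 0, 0]
}}

```text
time_s: 4.3
ee_pos: [499.0, -117.1, 122.3]
tool_rot: [-1.399, -1.476, 1.09]
force: [0.0, 0.6, 0.4]
gripper_width: 0.009
```

```bash
python3 - <<'E'
from plan import *
p,r,s=cur()
t=.3
print(s['qpos'],p,r.as_matrix().round(3)[:,1],s['force'])
print(tgt(1.455,t,r=46),rel(p,r,tgt(1.455,t,gap=8,r=46),rot(t)))
E
```

```text
[-0.36453135  0.15834025  1.93676404  0.1692899   0.7741676  -2.09841479] [ 498.98266246 -117.11025183  122.34222701] [ 0.298  0.012 -0.954] [0.01409473 0.57144386 0.43818719]
[ 516.0801892  -121.35554444  108.05885608] (array([ 0.003, -0.003, -0.006]), array([-0.52,  1.54, -0.45]), array([-0.53,  1.54, -0.45]))
```

Emit:
{"api": "arm_command", "payload": {
  "steps": [0, 0, 0, -0.26, 0.77, -0.22, 0, 0, 0, 0, -0.26, 0.77, -0.23, 0, 0, 0, 0, 0, 0, 0, 0]
}}

```text
time_s: 4.68
ee_pos: [507.1, -121.9, 106.6]
tool_rot: [-1.396, -1.473, 1.09]
force: [0.2, 0.0, 0.8]
gripper_width: 0.005
```

```bash
cat > arc.py <<'E'
import sys
from plan import *
th1,th0,n,g=float(sys.argv[1]),float(sys.argv[2]),int(sys.argv[3]),float(sys.argv[4])
rr=float(sys.argv[5]) if len(sys.argv)>5 else 46
p,r,s=cur();print(p,s['qpos'].round(2),s['force'].round(1),s['time_s'])
out=[]
for i,th in enumerate(np.linspace(th1,th0,n+1)):
    t=.3*th/1.455;P=tgt(th,t,r=rr,gap=g);Q=rot(t)
    a,s0,s1=rel(p,r,P,Q)
    print(th.round(2),P.round(1),list(a),list(s0),list(s1)); p,r=P,Q
E
python3 arc.py 1.455 0.6 10 -1
```

```text
[ 507.08448745 -121.91211528  106.5921431 ] [-0.37  0.2   1.92  0.18  0.75 -2.11] [0.2 0.  0.8] 4.675
1.46 [ 517.1 -121.3  107.9] [np.float64(-0.001), np.float64(-0.004), np.float64(-0.005)] [np.float64(0.0), np.float64(0.17), np.float64(-1.0)] [np.float64(-0.0), np.float64(0.17), np.float64(-1.0)]
1.37 [ 520.9 -121.1  107.5] [np.float64(0.018), np.float64(0.0), np.float64(0.0)] [np.float64(0.0), np.float64(0.15), np.float64(-0.36)] [np.float64(0.0), np.float64(0.15), np.float64(-0.36)]
1.28 [ 524.7 -120.8  106.8] [np.float64(0.018), np.float64(-0.0), np.float64(-0.0)] [np.float64(0.0), np.float64(0.18), np.float64(-0.34)] [np.float64(-0.0), np.float64(0.17), np.float64(-0.35)]
1.2 [ 528.4 -120.6  105.8] [np.float64(0.018), np.float64(0.0), np.float64(0.0)] [np.float64(-0.0), np.float64(0.2), np.float64(-0.33)] [np.float64(-0.0), np.float64(0.19), np.float64(-0.33)]
1.11 [ 532.  -120.4  104.4] [np.float64(0.018), np.float64(0.0), np.float64(-0.0)] [np.float64(-0.0), np.float64(0.22), np.float64(-0.32)] [np.float64(-0.0), np.float64(0.22), np.float64(-0.32)]
1.03 [ 535.5 -120.2  102.7
[... 429 characters left out ...]
p.float64(0.0)] [np.float64(0.0), np.float64(0.28), np.float64(-0.26)] [np.float64(0.0), np.float64(0.28), np.float64(-0.27)]
0.77 [ 544.7 -119.6   96. ] [np.float64(0.018), np.float64(0.0), np.float64(0.0)] [np.float64(0.0), np.float64(0.3), np.float64(-0.24)] [np.float64(0.0), np.float64(0.29), np.float64(-0.25)]
0.69 [ 547.4 -119.4   93.3] [np.float64(0.018), np.float64(-0.0), np.float64(0.0)] [np.float64(-0.0), np.float64(0.31), np.float64(-0.22)] [np.float64(-0.0), np.float64(0.31), np.float64(-0.22)]
0.6 [ 549.8 -119.3   90.3] [np.float64(0.018), np.float64(0.0), np.float64(0.0)] [np.float64(0.0), np.float64(0.33), np.float64(-0.2)] [np.float64(0.0), np.float64(0.32), np.float64(-0.2)]
```

First two rows make contact, then eight along the arc (down to about 0.77).

Emit:
{"api": "arm_command", "payload": {
  "steps": [0, 0, 0, 0, 0.09, -0.5, 0, 0, 0, 0, 0, 0.08, -0.5, 0, 0.018, 0, 0, 0, 0.15, -0.36, 0, 0.018, 0, 0, 0, 0.18, -0.34, 0, 0.018, 0, 0, 0, 0.2, -0.33, 0, 0.018, 0, 0, 0, 0.22, -0.32, 0, 0.018, 0, 0, 0, 0.24, -0.3, 0, 0.018, 0, 0, 0, 0.26, -0.28, 0, 0.018, 0, 0, 0, 0.28, -0.26, 0, 0.018, 0, 0, 0, 0.3, -0.24, 0]
}}

```text
time_s: 5.92
ee_pos: [545.3, -119.7, 96.6]
tool_rot: [-1.295, -1.366, 1.174]
force: [0.1, -0.1, 1.1]
gripper_width: 0.006
```

```bash
python3 arc.py 0.77 0.0 9 -1; python3 - <<'E'
from plan import *
b=arm.grab_frame('side')[:,:,::-1];b=cv2.resize(b[180:290,260:390],None,fx=5,fy=5,interpolation=cv2.INTER_CUBIC);cv2.imwrite('pics/d3.png',b)
E
```

```text
[ 545.33232138 -119.65637067   96.61338652] [-0.31  0.35  1.73  0.06  0.91 -1.97] [ 0.1 -0.1  1.1] 5.925
0.77 [ 544.8 -119.6   96. ] [np.float64(-0.004), np.float64(-0.005), np.float64(-0.005)] [np.float64(0.01), np.float64(0.05), np.float64(0.07)] [np.float64(0.01), np.float64(0.05), np.float64(0.07)]
0.68 [ 547.4 -119.4   93.2] [np.float64(0.018), np.float64(-0.0), np.float64(-0.0)] [np.float64(0.0), np.float64(0.31), np.float64(-0.22)] [np.float64(0.0), np.float64(0.31), np.float64(-0.22)]
0.6 [ 549.8 -119.3   90.3] [np.float64(0.018), np.float64(0.0), np.float64(0.0)] [np.float64(0.0), np.float64(0.33), np.float64(-0.2)] [np.float64(0.0), np.float64(0.32), np.float64(-0.2)]
0.51 [ 552.  -119.1   87.1] [np.float64(0.018), np.float64(-0.0), np.float64(0.0)] [np.float64(-0.0), np.float64(0.34), np.float64(-0.17)] [np.float64(-0.0), np.float64(0.34), np.float64(-0.18)]
0.43 [ 553.8 -119.    83.8] [np.float64(0.018), np.float64(-0.0), np.float64(-0.0)] [np.float64(0.0), np.float64(0.35), np.float64(-0.15)] [np.float64(0.0), np.float64(0.35), np.float64(-0.15)]
0.34 [ 555.3 -118.9   80
[... 242 characters left out ...]
oat64(-0.0)] [np.float64(0.0), np.float64(0.37), np.float64(-0.1)] [np.float64(0.0), np.float64(0.37), np.float64(-0.1)]
0.17 [ 557.5 -118.8   73. ] [np.float64(0.018), np.float64(0.0), np.float64(0.0)] [np.float64(-0.0), np.float64(0.37), np.float64(-0.07)] [np.float64(-0.0), np.float64(0.37), np.float64(-0.08)]
0.09 [ 558.1 -118.7   69.3] [np.float64(0.018), np.float64(0.0), np.float64(0.0)] [np.float64(0.0), np.float64(0.38), np.float64(-0.05)] [np.float64(0.0), np.float64(0.38), np.float64(-0.05)]
0.0 [ 558.3 -118.7   65.5] [np.float64(0.018), np.float64(-0.0), np.float64(0.0)] [np.float64(-0.0), np.float64(0.38), np.float64(-0.02)] [np.float64(-0.0), np.float64(0.38), np.float64(-0.03)]
```

View pics/d3.png

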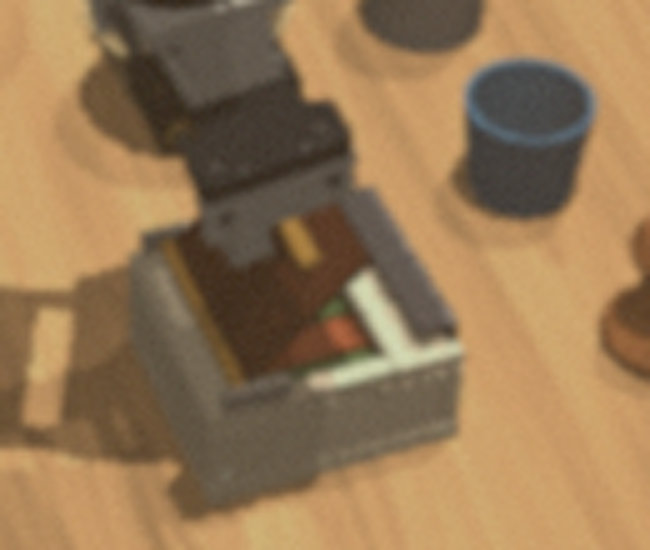

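Emit:
{"api": "arm_command", "payload": {
  "steps": [0.018, 0, 0, 0, 0.33, -0.19, 0, 0.018, 0, 0, 0, 0.34, -0.18, 0, 0.018, 0, 0, 0, 0.34, -0.17, 0, 0.018, 0, 0, 0, 0.35, -0.15, 0, 0.018, 0, 0, 0, 0.36, -0.12, 0, 0.018, 0, 0, 0, 0.37, -0.1, 0, 0.018, 0, 0, 0, 0.37, -0.07, 0, 0.018, 0, 0, 0, 0.36, -0.04, 0, 0, 0, 0, 0, 0, 0, 0]
}}

```text
time_s: 7.1
ee_pos: [557.7, -119.0, 69.4]
tool_rot: [-1.193, -1.258, 1.248]
force: [-0.1, -0.6, 1.1]
gripper_width: 0.009
```

```bash
python3 - <<'E'
from plan import *
p,r,s=cur();print(p,s['force'],s['qpos'],rel(p,r,tgt(0,0,r=57),rot(0)))
b=arm.grab_frame('side')[:,:,::-1];b=cv2.resize(b[180:290,260:390],None,fx=5,fy=5,interpolation=cv2.INTER_CUBIC);cv2.imwrite('pics/d4.png',b)
E
```

```text
[ 557.73655587 -119.00708493   69.38845297] [-0.1126952  -0.56230988  1.1276264 ] [-2.74467064e-01  4.83421705e-01  1.60449261e+00  5.53746755e-05
  1.04195009e+00 -1.90222060e+00] (array([ 0.011, -0.005, -0.004]), array([ 0.03,  0.3 , -1.16]), array([ 0.02,  0.29, -1.16]))
```

View pics/d4.png

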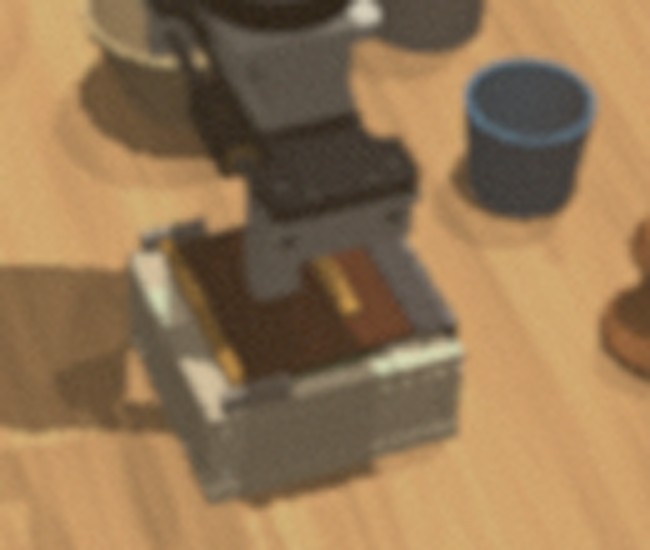

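Emit:
{"api": "arm_command", "payload": {
  "steps": [0.01, 0, 0, 0, 0.15, 0, 0, 0, 0, 0, 0, 0.1, 0, 0, 0, 0, 0, 0, 0, 0, 0]
}}

```text
time_s: 7.52
ee_pos: [557.8, -119.1, 67.3]
tool_rot: [-1.186, -1.251, 1.253]
force: [0.6, -0.4, 1.9]
gripper_width: 0.008
```

Emit:
{"api": "arm_command", "payload": {
  "steps": [0, 0, 0, 0, 0.08, 0, 0, 0, 0, 0, 0, 0, 0, 0]
}}

```text
time_s: 7.78
ee_pos: [557.9, -119.1, 66.7]
tool_rot: [-1.186, -1.251, 1.253]
force: [0.3, 0.7, 3.3]
gripper_width: 0.004
```

Emit:
{"api": "arm_command", "payload": {
  "steps": [0, 0, 0, 0, 0.07, 0, 0, 0, 0, 0, 0, 0, 0, 0]
}}

```text
time_s: 8.02
ee_pos: [557.9, -119.1, 66.4]
tool_rot: [-1.187, -1.251, 1.253]
force: [-0.9, 1.0, 7.7]
gripper_width: 0.007
```

Emit:
{"api": "arm_command", "payload": {
  "steps": [0, 0, 0, 0, 0.07, 0, 0, 0, 0, 0, 0, 0, 0, 0]
}}

```text
time_s: 8.28
ee_pos: [558.0, -119.1, 66.1]
tool_rot: [-1.187, -1.251, 1.253]
force: [-3.4, 0.2, 12.7]
gripper_width: 0.004
```

Emit:
{"api": "arm_command", "payload": {
  "steps": [0, 0, 0, 0, -0.07, 0, 0, 0, 0, 0, 0, 0, -0.3, 0, 0, 0, 0, 0, 0, -0.3, 0, 0, 0, 0, 0, 0, -0.3, 0, 0, 0, 0, 0, 0, -0.2, 0, 0, 0, 0, 0, 0, 0, 0]
}}

```text
time_s: 9.02
ee_pos: [568.8, -118.4, 66.3]
tool_rot: [-1.186, -1.251, 1.253]
force: [-0.9, 1.5, 7.8]
gripper_width: 0.0
```

```bash
python3 - <<'E'
from plan import *
p,r,s=cur();print(p,s['force'],rel(p,r,tgt(0,0,r=60),rot(0)))
b=arm.grab_frame('side')[:,:,::-1];b=cv2.resize(b[180:290,260:390],None,fx=5,fy=5,interpolation=cv2.INTER_CUBIC);cv2.imwrite('pics/d5.png',b)
b=arm.grab_frame('scene')[:,:,::-1];b=cv2.resize(b[160:245,245:345],None,fx=6,fy=6,interpolation=cv2.INTER_CUBIC);cv2.imwrite('pics/s5.png',b)
E
```

```text
[ 568.83433189 -118.43964128   66.34698639] [-0.94969816  1.45112084  7.83557456] (array([ 0.002, -0.005, -0.004]), array([ 0.04, -0.01, -0.35]), array([ 0.04, -0.02, -0.35]))
```

View pics/d5.png

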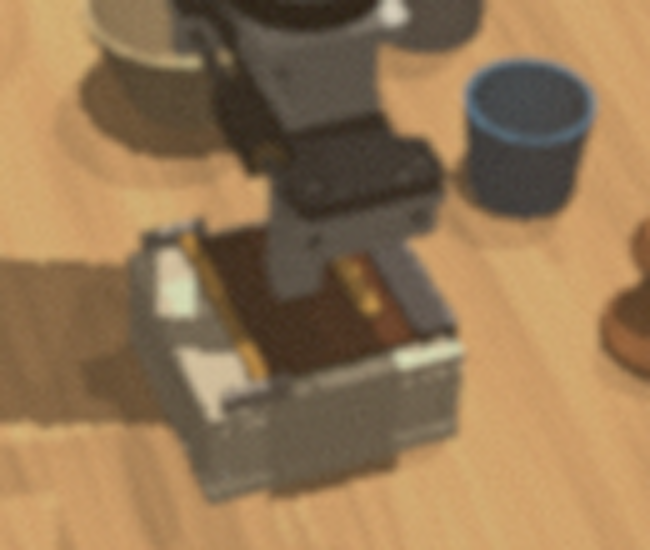

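View pics/s5.png

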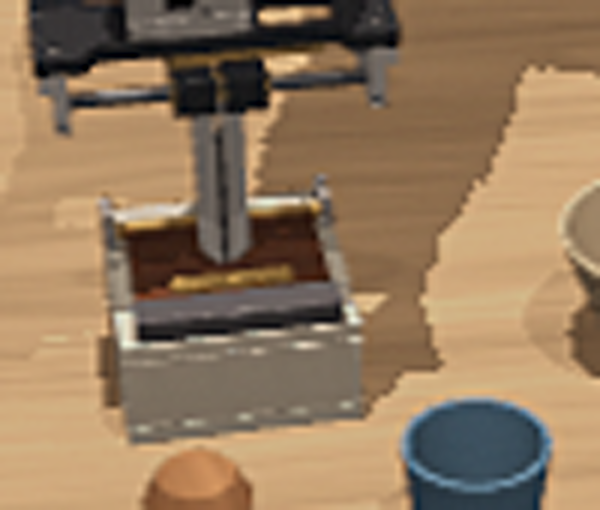

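Emit:
{"api": "arm_command", "payload": {
  "steps": [0, 0, 0, 0, -0.04, 0, 0, 0, 0, 0, 0, 0, 0, 0]
}}

```text
time_s: 9.38
ee_pos: [568.8, -118.5, 66.5]
tool_rot: [-1.186, -1.251, 1.253]
force: [-2.2, 1.8, 6.2]
gripper_width: 0.007
```

```bash
python3 - <<'E'
from plan import *
for s in (0,5,10,14):
  for n,(x0,y0,k) in {'side':(260,180,5),'scene':(245,160,6)}.items():
    for y in(-50,50):
      print(s,n,y,'hinge',((proj(n,b2w(BOX,(-45+s,y,68.5)))-[x0,y0]+.5)*k-.5).round(),'bar',((proj(n,b2w(BOX,lidp(60,7,y*.6,0,s)))-[x0,y0]+.5)*k-.5).round())
E
```

```text
0 side -50 hinge [236. 385.] bar [339. 320.]
0 side 50 hinge [165. 246.] bar [293. 239.]
0 scene -50 hinge [121. 214.] bar [170. 267.]
0 scene 50 hinge [310. 194.] bar [288. 254.]
5 side -50 hinge [246. 382.] bar [349. 317.]
5 side 50 hinge [174. 243.] bar [302. 236.]
5 scene -50 hinge [122. 219.] bar [171. 272.]
5 scene 50 hinge [311. 199.] bar [289. 260.]
10 side -50 hinge [256. 380.] bar [359. 315.]
10 side 50 hinge [184. 241.] bar [312. 234.]
10 scene -50 hinge [123. 224.] bar [172. 278.]
10 scene 50 hinge [313. 204.] bar [290. 265.]
14 side -50 hinge [264. 377.] bar [366. 313.]
14 side 50 hinge [191. 239.] bar [319. 232.]
14 scene -50 hinge [124. 228.] bar [173. 282.]
14 scene 50 hinge [314. 208.] bar [291. 269.]
```

Emit:
{"api": "arm_command", "payload": {
  "steps": [0, 0, 0, 0, -0.06, 0, 0, 0, 0, 0, 0, 0, 0, 0]
}}

```text
time_s: 9.62
ee_pos: [568.7, -118.4, 66.7]
tool_rot: [-1.186, -1.251, 1.253]
force: [-0.1, 0.4, 2.4]
gripper_width: 0.007
```

Emit:
{"api": "arm_command", "payload": {
  "steps": [0, 0, 0, 0, 0, -0.25, 0, 0, 0, 0, 0, 0, -0.25, 0, 0, 0, 0, 0, 0, -0.25, 0, 0, 0, 0, 0, 0, -0.25, 0, 0, 0, 0, 0, 0, 0, 0]
}}

```text
time_s: 10.25
ee_pos: [579.1, -117.8, 66.8]
tool_rot: [-1.187, -1.251, 1.253]
force: [0.5, -0.3, 0.6]
gripper_width: 0.005
```

```bash
python3 - <<'E'
from plan import *
p,r,s=cur();print(p,s['force'])
b=arm.grab_frame('side')[:,:,::-1];b=cv2.resize(b[180:290,260:390],None,fx=5,fy=5,interpolation=cv2.INTER_CUBIC);cv2.imwrite('pics/d6.png',b)
b=arm.grab_frame('wrist')[:,:,::-1];b=cv2.resize(b[180:380,200:440],None,fx=3,fy=3,interpolation=cv2.INTER_CUBIC);cv2.imwrite('pics/w6.png',b)
E
```

```text
[ 579.0872629  -117.84304358   66.82636218] [ 0.52883594 -0.27858744  0.6204439 ]
```

View pics/d6.png

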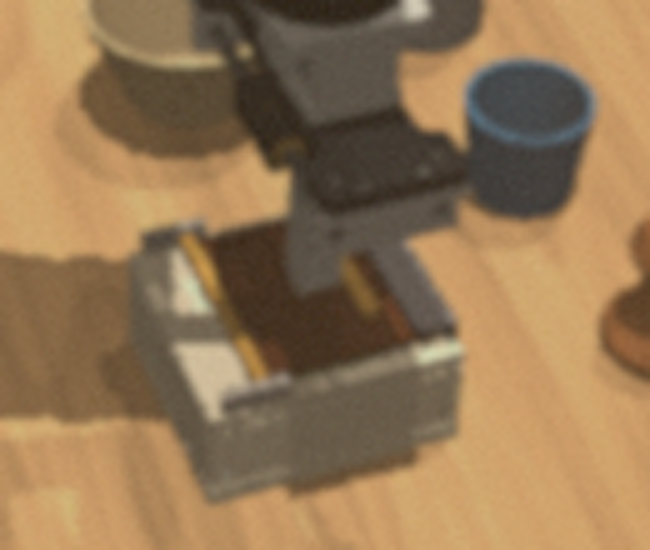

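View pics/w6.png

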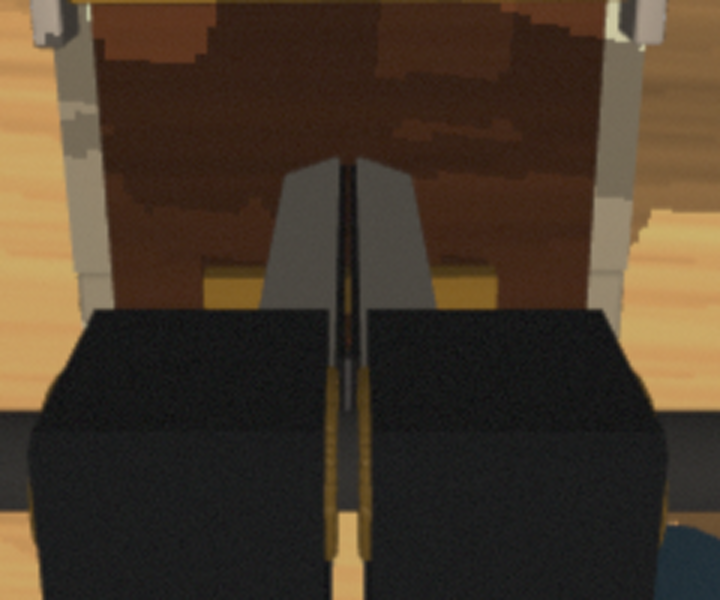

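Emit:
{"api": "arm_command", "payload": {
  "steps": [0, 0, 0, 0, 0.04, -0.2, 0, 0, 0, 0, 0, 0, -0.2, 0, 0, 0, 0, 0, 0, 0, 0]
}}

```text
time_s: 10.72
ee_pos: [583.0, -117.7, 66.5]
tool_rot: [-1.187, -1.251, 1.253]
force: [-0.8, -0.4, 2.6]
gripper_width: 0.004
```

Emit:
{"api": "arm_command", "payload": {
  "steps": [0, 0, 0, 0, 0.04, -0.1, 0, 0, 0, 0, 0, 0, 0, 0]
}}

```text
time_s: 10.98
ee_pos: [583.7, -117.6, 66.3]
tool_rot: [-1.186, -1.251, 1.253]
force: [-3.7, 1.0, 5.6]
gripper_width: 0.006
```

Emit:
{"api": "arm_command", "payload": {
  "steps": [0, 0, 0, 0, 0, -0.1, 0, 0, 0, 0, 0, 0, 0, 0]
}}

```text
time_s: 11.22
ee_pos: [584.7, -117.6, 66.2]
tool_rot: [-1.186, -1.251, 1.253]
force: [-4.1, -0.4, 5.2]
gripper_width: 0.006
```

Sliding at ~4 N against the bar. I'll continue in millimetres until the force shows the stop.

Emit:
{"api": "arm_command", "payload": {
  "steps": [0, 0, 0, 0, 0, -0.1, 0, 0, 0, 0, 0, 0, 0, 0]
}}

```text
time_s: 11.48
ee_pos: [585.7, -117.6, 66.3]
tool_rot: [-1.186, -1.251, 1.253]
force: [-3.0, -0.4, 4.3]
gripper_width: 0.004
```

Emit:
{"api": "arm_command", "payload": {
  "steps": [0, 0, 0, 0, 0, -0.1, 0, 0, 0, 0, 0, 0, 0, 0]
}}

```text
time_s: 11.72
ee_pos: [585.9, -117.5, 66.0]
tool_rot: [-1.184, -1.249, 1.254]
force: [-8.7, -0.4, 6.7]
gripper_width: 0.007
```

Emit:
{"api": "arm_command", "payload": {
  "steps": [0, 0, 0, 0, 0, -0.07, 0, 0, 0, 0, 0, 0, 0, 0]
}}

```text
time_s: 11.98
ee_pos: [586.0, -117.5, 65.9]
tool_rot: [-1.183, -1.248, 1.254]
force: [-12.2, -0.9, 8.6]
gripper_width: 0.004
```

Emit:
{"api": "arm_command", "payload": {
  "steps": [0, 0, 0, 0, -0.12, 0.15, 0, 0, 0, 0, 0, -0.5, 0.05, 0, 0, 0, 0, 0, -2, 0, 0, 0, 0, 0, 0, -4, 0, 0, 0, 0, 0, 0, -4, 1, 0, 0, 0, 0, 0, -4, 4, 0, 0, 0, 0, 0, 0, 5, 0, 0, 0, 0, 0, 0, 5, 0, 0, 0, 0, 0, 0, 0, 0]
}}

```text
time_s: 13.1
ee_pos: [433.7, -125.5, 212.7]
tool_rot: [-1.188, -1.251, 1.252]
force: [1.0, -0.1, 0.4]
gripper_width: 0.007
```

```bash
python3 - <<'E'
from plan import *
p,r,s=cur();print(p,s['force'],s['time_s'])
np.save('w2.npy',np.array(arm.get_calibration('wrist')['world_from_camera']))
b=arm.grab_frame('wrist')[:,:,::-1];cv2.imwrite('pics/w7.png',b)
b=arm.grab_frame('side')[:,:,::-1];b=cv2.resize(b[180:290,260:390],None,fx=5,fy=5,interpolation=cv2.INTER_CUBIC);cv2.imwrite('pics/d7.png',b)
b=arm.grab_frame('scene')[:,:,::-1];cv2.imwrite('pics/s7f.png',b);b=cv2.resize(b[160:245,245:345],None,fx=6,fy=6,interpolation=cv2.INTER_CUBIC);cv2.imwrite('pics/s7.png',b)
E
```

```text
[ 433.69638785 -125.48011945  212.71988817] [ 1.03089545 -0.06201592  0.40257593] 13.1
```

View pics/d7.png

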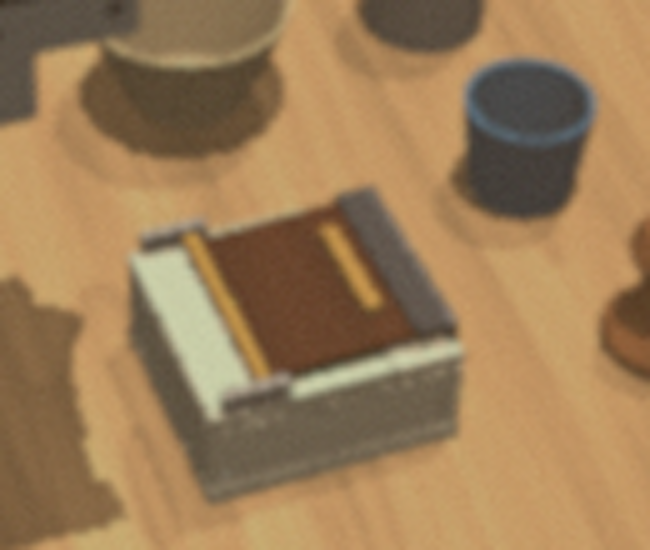

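View pics/s7.png

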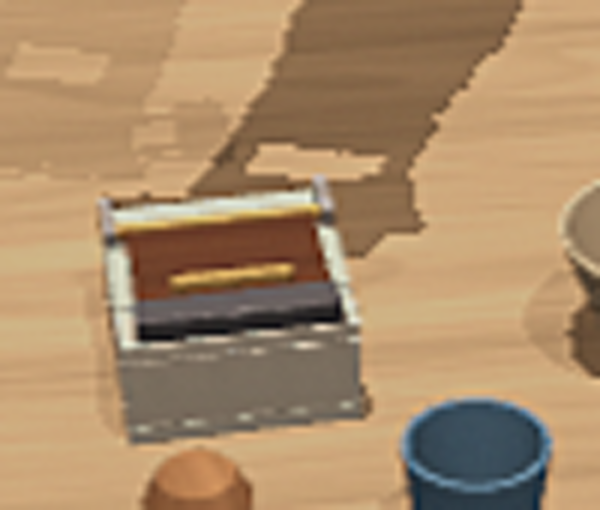

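View pics/s7f.png

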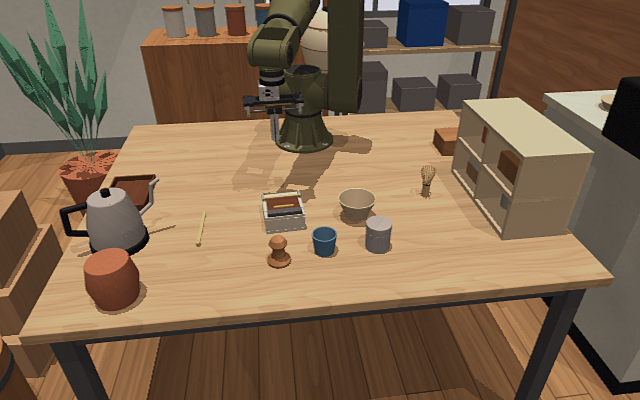

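View pics/w7.png

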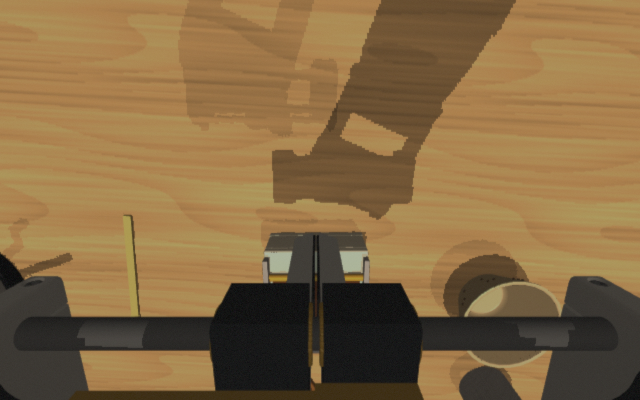

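```bash
python3 - <<'E'
from plan import *
C=arm.get_calibration('wrist');C['world_from_camera']=np.load('w2.npy')
for s in(12,13,14):print(s,[proj('w',b2w(BOX,(-45+s,y,64.5)),C).round(1) for y in(-45,45)])
print([proj('w',b2w(BOX,(-62,y,60)),C).round(1) for y in(-60,60)])
a=cv2.imread("pics/w7.png")[225:295,255:375];cv2.imwrite("pics/w7c.png",cv2.resize(a,None,fx=6,fy=6,interpolation=cv2.INTER_CUBIC))
E
```

```text
12 [array([277.7, 276.1]), array([356.1, 275.7])]
13 [array([277.8, 276.9]), array([356.1, 276.5])]
14 [array([277.8, 277.7]), array([356.1, 277.3])]
[array([264. , 251.3]), array([369.5, 250.7])]
```

View pics/w7c.png

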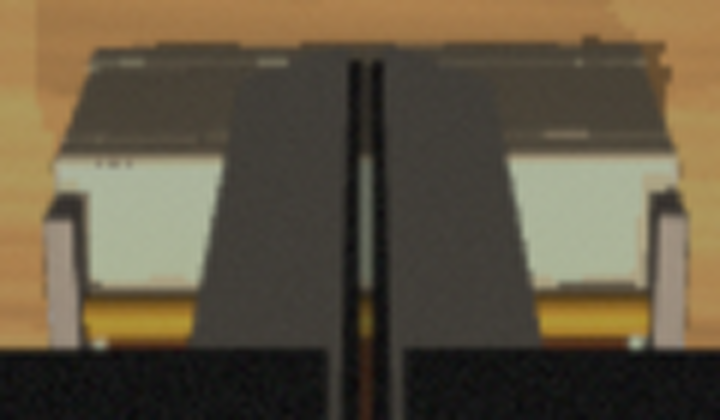

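```bash
python3 -c "
from cell import arm
print(arm.close_job())"
```

```text
the job is handed in; nothing more can be done
None
```

The lid is flat, fully home beneath the steel lip, and stayed shut after I let go. The job is handed in at about 13.3 s.

**What I did:** I pushed the lid over from its outer side with the closed fingertips and pressed it flat, 13 N at most. I then slid it forward, pushing on the brass bar until it met the stop (up to 12 N), and backed off upward.

**Last checks:**
- **Slide:** the wrist picture puts it at about 13.9 of 14 mm. The side view gives about 13–14 mm.
- **Stop:** the forward force jumped from about 4 N to 12 N where the stop was expected.
- **Surroundings:** the bowl, caddy, cup, scoop, whisk and stand look unmoved. The fingers never went near the cork lining.

**What did not go as planned:**
- **Not all by the bar:** fingertip friction carried the lid the first 11 mm or so while I was still moving up to the bar. Only the last 3 mm were pushed by the bar itself.
- **Pressing force dipped:** it fell to nearly zero (0.6 N) while I slid to the bar. The lid was already under the lip by then and did not rise.
- **Joint 6 limit:** during the approach it touched its range limit, reading -2.553 against the stated -2.55. I turned it back at once.

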